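# Clamp a burette-stand foot to the bench mount with its lever bolt

### The job

Slide the loose slotted support foot onto the bench mount, under the head of the lever bolt, until its slot is fully home against the bolt. Then, with the lever still upright, screw the bolt in clockwise until its rubber pad is snug and presses firmly on the foot, without cranking it down brutally, and only then fold the lever closed. Leave the glassware and tools around it where they are.

Things in the scene. Friction and masses are not known exactly. Their poses are not given: they have to be found in the camera images.
- mount: Grey bed plate fixed to the bench, 215 (its x) by 110 by 12 mm. Origin under the bolt's axis, at bench height; its top, the bed, is 12 mm up and spans x = -150 to +65 mm. The foot slides in along its +x. Two low steel guide rails (8 mm high, 64 mm apart) flank the bolt from x = -15 to +51 mm; ahead of them flared pieces widen the mouth to about 75 mm at x = -45 mm.
- mount_axis (a point): Point on the bolt's axis at bed height (12 mm above the bench); axes as the mount's.
- screw: Captive lever bolt standing upright in the mount, already started in its thread. Origin on its axis at the underside of its rubber pad. Turning it clockwise seen from above screws it down, 1.25 mm per radian. It runs freely (about 0.05 N m) until the pad touches the foot; each further radian then adds about 50 N of press and 0.2 N m of torque. Snug and firm is a press over 10 N; over 200 N is brutal.
- bolt_pad (a point): Same point: centre of the underside of the pad (diameter 32 mm, 5 mm thick). Above it is a steel head, diameter 30 mm, with two cheeks up to 29 mm above this point; below it the 10 mm shank. At the start the pad is 2 to 3.6 mm above the top of a foot lying on the bed.
- bolt_pin (a point): The lever's pin, on the bolt's axis 22 mm above the pad's underside; axes turn with the bolt. Its x axis points to the side to which the lever folds, y along the pin; a low steel backstop (27 mm above the pad's underside) stands on the -x side.
- bolt_lever (a joint): Fold of the bolt's lever: 0 upright, 1.55 rad folded flat to the bolt's +x side. It is stiff (about 0.1 N m) and stays where it is left.
- lever_grip (a point): Point on the lever's centre line 46 mm above its pin, a good place to grip. The lever is a plain steel bar 20 mm wide (y) by 10 mm thick (x), reaching 64 mm from its pin. Axes turn with the lever: z runs along it away from the pin, y along the pin.
- foot: Loose aluminium support foot: plate 150 (x) by 60 by 8 mm, about 0.35 kg, with a 14 mm wide slot open at its +x end and 37 mm deep. Origin at the plate's underside, on its centre line, 65 mm from the slotted end and 85 mm from the plain end. The centre of mass lies about 30 mm to -x of the origin.
- foot_column (a point): Centre of the foot's upright square steel column, 14 by 14 mm and 75 mm high, standing on the plate 50 mm behind the foot's origin (-x): the handle of the foot. This point is 45.5 mm above the plate's underside; axes as the foot's.
- foot_slot (a point): Point of the foot, 4 mm above its underside, where the bolt's axis lies when the slot is fully home (33 mm ahead of the foot's origin, 5 mm from the slot's blind end); axes as the foot's.
- beaker: Bystander: glass beaker, 60 mm wide, 75 mm high. Origin under its centre.
- reagent: Bystander: glass bottle with blue cap, 72 mm wide, 140 mm high. Origin under its centre.
- flask: Bystander: volumetric flask, 72 mm wide, 145 mm high. Origin under its centre.
- jar: Bystander: small amber jar, 52 mm wide, 60 mm high. Origin under its centre.
- dish: Bystander: white dish, 84 mm wide, 16 mm high. Origin under its centre.
- spatula: Bystander: steel spatula, 180 mm long, lying flat. Origin under its centre.
There are look-alikes about, which are no part of the job. Leave any brown or yellow look-alike of the foot alone.

How it is judged:
On the way, in this order (a step that is already met when the one before it is completed fails the run):
1. the foot lies flat on the bed with its slot fully home around the bolt (within 4 mm), lever still upright (horizontal distance between foot_slot and mount_axis below 0.004 m and angle between the x axis of foot and the x axis of mount_axis, either way round below 0.08 rad and angle between foot's own z axis and vertical below 0.05 rad and z of foot_slot in the frame of mount_axis below 0.0065 m and value of joint bolt_lever below 0.5 rad), for 0.2 s.
2. the bolt is screwed down until its pad presses on the foot with more than 10 N, lever still upright (under 0.5 rad) (all of step 1 and contact force between screw and foot above 10 N), for 0.3 s.
At the end, for the whole second after the job is handed in: The foot is at rest flat on the bed, its slot within 4 mm of fully home and squared up within 0.08 rad; the bolt's pad presses on it with more than 8 N; the lever is folded beyond 1.35 rad (horizontal distance between foot_slot and mount_axis below 0.004 m and angle between the x axis of foot and the x axis of mount_axis, either way round below 0.08 rad and angle between foot's own z axis and vertical below 0.05 rad and z of foot_slot in the frame of mount_axis below 0.0065 m and contact force between screw and foot above 8 N and value of joint bolt_lever above 1.35 rad and linear speed of foot below 0.01 m/s); the robot touches nothing.
It fails at once if a bystander is moved more than 30 mm (distance of any of beaker, reagent, flask, jar, dish, spatula from where it was at the start of the episode above 0.03 m).
It fails at once if the bolt is cranked down on the foot with more than 200 N while the lever is upright (contact force between screw and foot above 200 N and value of joint bolt_lever below 0.5 rad).
It also fails if it takes over 72 s, if anything falls off the work surface, if the arm or the gripper's body presses on something with over 40 N, if the wrist force passes 120 N, or if a joint passes its speed limit or range.

### The arm

A 6-joint arm with a two-finger parallel gripper is mounted at the origin on the work surface. World frame = base frame: x ahead of the robot, y to its left, z up, the work surface at z = 0. Lengths are in m, angles in rad, forces in N, time in s.
With the tool pointing down it reaches from about 0.4 to 0.825 m from the base axis. Payload 7 kg.
Tool frame: the origin (TCP) lies midway between the tips of the shut fingers; the grasp point (between the pads) lies 19 mm behind it; z points along the fingers, y is the line along which they close (so a half turn about z gives the same grasp; the last joint's range is limited). The gripper opens to 88 mm and grips with 3 to 60 N. Pads are 19 mm wide; open, the fingers measure 130 mm over their backs; the gripper's body (78 mm by 193 mm) begins 47 mm behind the grasp point.
Start: joints at [1.474, 0.359, 0.012, 0, -1.224, -0.288], TCP at [0.253, 0.626, 0.227] pointing down, gripper open.
Joint ranges: [-3.07, 3.07], [-1.43, 2.12], [-1.02, 1.25], [-3.03, 1.67], [-3.05, -0], [-3.03, 3.03]. Speed limits (rad/s): [2.39, 2.39, 3.01, 3.14, 3.14, 3.14].

### API

Orientations are given as [roll, pitch, yaw] about the fixed x, y, z axes, in that order (R = Rz(yaw) Ry(pitch) Rx(roll)).
In Python, from station import telemetry, eyes, ticket, recognise, trace gives the robot as it stands. The module is installed in compiled form; this text tells all that it offers.
- The arm moves only by the tool servo_tool, never from a script. Its argument "series" is a list that holds one entry, the list of rows, each a list of 4 numbers: the shift along the tool's x, y, z in mm, then the turn about the tool's z in rad. In form: [[[x, y, z, roll], ...]]. A call has exactly 10 rows; each row shifts and turns the commanded pose from where the row before left it, along the tool's axes as they then stand; what a row does not reach is not made up. A row lasts 1/12 s, in which the tool goes at most 41.7 mm and 7.16 degrees, less where a joint would pass 70% of its speed; a pose out of reach is approached as far as the arm can. A call is refused whole if a number of a shift passes 41.7 or a number of a turn 0.125, either way. A call with a gripper value outside its range is refused whole. "claw" is the gripper's target within -1 to 1 (shut at 1, half-way at 0, fully open at -1), set as the call begins (left out, the last holds). The fingers move at their own pace and stop on an object; "grip_force" is the grip in N (left out, the last holds). Time passes only in rows, so rows that do not move let the fingers close, or fill a call up. It gives the time, the measured TCP pose, the force, the opening and the grip force at its end, in the units of the state.
- telemetry.get_state(): the state, without advancing time (a new reading comes with each control period).
- eyes.grab_frame(name): name is "side" or "top" or "wrist"; returns the picture (400x640x3 uint8, red, green, blue); there is no depth.
- eyes.calibration(name): a dict with "mtx" (3x3 intrinsics, pixels), "rvec" (rotation vector, rad) and "tvec" (3), from world to camera coordinates, as OpenCV has them. Camera axes: x right, y down, z forward; pixel columns grow to the right and rows downward; lengths in m; the calibration is good to about 2 mm. A picture is of the moment at which its call begins: read the wrist's pose just before it. calibration takes no time and is no camera call; for the wrist camera it gives the pose at the moment of the call.
- ticket.job_done(): hands the job in; it is judged then, once.
Trained networks look in the newest picture that a camera, given by its name, has taken for a name from the list of things; names that differ only in an ending like _2 or _b are one class to them, and where a whole thing is asked for, a point or a joint stands for the part that bears it (a point fixed in the world has none). Each returns a list of dicts, best first, with "conf" (0 to 1); they miss things now and then, are a little off and sometimes report something else, mostly with a low value. They report only what shows in the picture. A call takes as long as a camera call. They do not tell look-alikes from the thing itself.
- recognise(camera, name): "position" ([x, y, z] in m, in world coordinates, good to about 4 mm: the middle of the surface that is visible of it).
- trace(camera, name): "mask" (400x640 bool, what is visible of it).
The state is a dict: "t": time; "q": joint angles; "qd": joint speeds; "joint_efforts": joint torques, N m; "eef_pos": TCP position; "ee_rot": TCP orientation; "force": force on the tool from outside, world axes, zero at the start; "moment": the same for the moment, N m; "width": finger opening in m; "gripper_force": force on a finger pad.
Only numpy, scipy, OpenCV 4.12 (cv2) and the standard library are available. Lean on these libraries where they do the work, as an engineer would, in place of code of your own. Each camera call takes 0.05 s, during which the arm holds its last target. There are 200 camera calls.

## Working session

There is one attempt and no reset: what is moved stays moved. The work goes in short steps, Python scripts to look and compute and a tool call to move; the robot and the scene stay as the last step left them, time stands still between calls to the robot, and variables do not carry over. Pictures are saved under pics/ and viewed, at most 10 in all, crops included, and the job is handed in when it is done.

Besides the shell and the picture viewer there is one more tool, called after "Request:" as a command line: name --argument value ..., lists and objects as JSON in quotes. servo_tool: Moves the arm, as the interface text tells. Its arguments: {"type":"object","properties":{"series":{"type":"array"},"claw":{"type":"number"},"grip_force":{"type":"number"}},"required":["series"]}

```bash
mkdir -p pics; cat > h.py <<'E'
from station import telemetry, eyes, ticket, recognise, trace
import numpy as np, cv2
def cal(n):
    c=eyes.calibration(n); return np.array(c['mtx'],float),np.array(c['rvec'],float).reshape(3),np.array(c['tvec'],float).reshape(3)
def ray(n,px,z,c=None):
    K,r,t=c or cal(n); R=cv2.Rodrigues(r)[0]
    o=-R.T@t; out=[]
    for p in np.atleast_2d(px):
        d=R.T@np.linalg.inv(K)@[p[0],p[1],1]; out.append(o+d*(z-o[2])/d[2])
    return np.array(out)
def proj(n,P,c=None):
    K,r,t=c or cal(n); return cv2.projectPoints(np.atleast_2d(P).astype(float),r,t,K,None)[0][:,0]
def save(n,f,box=None,s=1):
    im=eyes.grab_frame(n)[:,:,::-1]
    if box: im=im[box[1]:box[3],box[0]:box[2]]
    im=cv2.resize(im,None,fx=s,fy=s,interpolation=cv2.INTER_CUBIC); cv2.imwrite('pics/'+f,im); return im
def st():
    s=telemetry.get_state(); print({k:np.round(s[k],3).tolist() for k in ('t','eef_pos','ee_rot','force','moment','width','q')}); return s
E
python3 - <<'E'
from h import *
st()
a=save('top','a.png'); b=save('side','b.png')
for n in ('top','side'):
    K,r,t=cal(n);R=cv2.Rodrigues(r)[0];print(n,K[0,0],-R.T@t, R[2])
    for k in ('mount','screw','foot','foot_column','bolt_lever','beaker','reagent','flask','jar','dish','spatula'):
        print(n,k,[(np.round(d['position'],3).tolist(),round(d['conf'],2)) for d in recognise(n,k)][:4])
E
```

```text
{'t': 0.0, 'eef_pos': [0.253, 0.625, 0.226], 'ee_rot': [3.14, -0.0, -0.385], 'force': [-0.081, 0.593, 1.103], 'moment': [-0.001, 0.021, 0.021], 'width': 0.087, 'q': [1.474, 0.359, 0.011, -0.0, -1.224, -0.288]}
top 429.94386401315506 [0.42600733 0.02101756 1.21576557] [ 0.09546814 -0.02152522 -0.99519973]
top mount [([0.576, -0.168, 0.012], 0.61)]
top screw [([0.556, 0.149, 0.004], 0.44)]
top foot [([0.671, 0.318, 0.009], 0.85), ([0.555, 0.145, 0.004], 0.68), ([0.36, 0.135, 0.006], 0.61)]
top foot_column [([0.672, 0.314, 0.004], 0.91), ([0.361, 0.137, 0.007], 0.84), ([0.557, 0.15, 0.006], 0.56), ([0.446, 0.006, 0.02], 0.47)]
top bolt_lever [([0.626, -0.177, 0.101], 0.42)]
top beaker [([0.446, 0.004, 0.018], 0.85)]
top reagent [([0.743, 0.002, 0.099], 0.65)]
top flask [([0.714, -0.346, 0.049], 0.82), ([0.617, -0.184, 0.048], 0.43)]
top jar [([0.663, 0.002, 0.058], 0.52)]
top dish [([0.329, -0.347, 0.009], 0.81)]
top spatula [([0.578, -0.171, 0.014], 0.74), ([0.376, 0.392, 0.003], 0.68)]
side 405.30129234522076 [ 0.37205809 -0.61754688  0.88595754] [ 0.18626096  0.61562033 -0.76571435]

[... 155 characters left out ...]
76), ([0.67, 0.314, 0.008], 0.65), ([0.358, 0.122, 0.007], 0.57), ([0.622, -0.19, 0.056], 0.49)]
side foot_column [([0.67, -0.019, 0.051], 0.73), ([0.357, 0.125, 0.013], 0.69)]
side bolt_lever [([0.62, -0.193, 0.085], 0.72), ([0.624, -0.187, 0.053], 0.42)]
side beaker [([0.445, 0.002, 0.05], 0.86), ([0.626, -0.19, 0.053], 0.72), ([0.373, 0.381, 0.008], 0.6)]
side reagent [([0.74, -0.022, 0.083], 0.78), ([0.552, 0.139, 0.008], 0.54), ([0.373, 0.381, 0.009], 0.5)]
side flask [([0.718, -0.355, 0.05], 0.65), ([0.554, 0.137, 0.006], 0.56), ([0.33, -0.337, 0.013], 0.2)]
side jar [([0.671, -0.018, 0.054], 0.55)]
side dish [([0.327, -0.339, 0.013], 0.88)]
side spatula [([0.374, 0.383, 0.007], 0.73)]
```

```bash
cd pics && python3 -c "
import cv2,numpy as np
cv2.imwrite('ab.png',cv2.resize(np.vstack([cv2.imread('a.png'),cv2.imread('b.png')]),(480,600)))"
```

```text
(no output)
```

View pics/a.png

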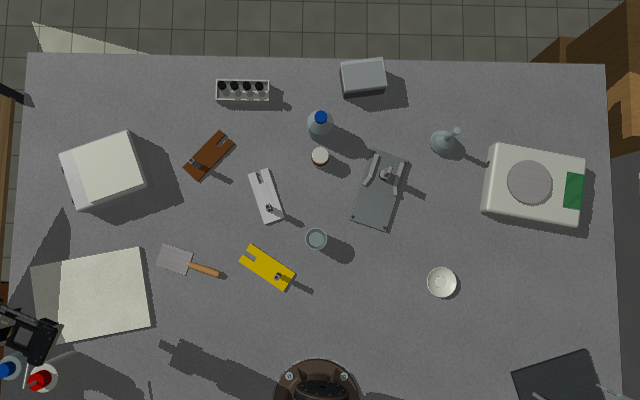

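View pics/b.png

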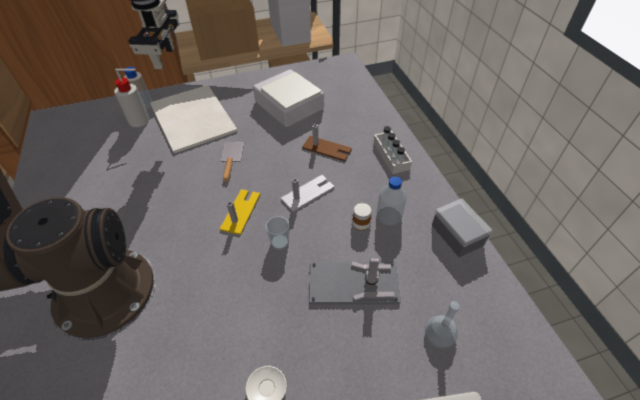

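The top picture shows three foot-like parts: brown (209,155), yellow (267,267) and bare aluminium (266,196). The aluminium one fits the description; the brown and yellow ones are look-alikes. The mount is at (380,190) with its bolt near (386,174). I'll confirm with one crop.

```bash
python3 - <<'E'
from h import *
save('top','c.png',(230,130,420,240),4)
for k in ('foot','foot_column','mount','screw'):
    for d in trace('top',k)[:4]:
        m=d['mask'].astype(np.uint8); ys,xs=np.nonzero(m)
        r=cv2.minAreaRect(np.c_[xs,ys].astype(np.float32))
        print(k,round(d['conf'],2),m.sum(),np.round(cv2.boxPoints(r),1).tolist())
E
```

```text
foot 0.83 1047 [[182.0, 166.0], [219.0, 129.0], [234.5, 144.5], [197.5, 181.5]]
foot 0.77 1039 [[247.39999389648438, 174.1999969482422], [267.5, 167.5], [284.0, 217.0], [263.8999938964844, 223.6999969482422]]
foot_column 0.73 1049 [[238.10000610351562, 260.70001220703125], [250.60000610351562, 242.39999389648438], [294.79998779296875, 272.70001220703125], [282.29998779296875, 290.8999938964844]]
foot_column 0.65 1094 [[181.5, 166.5], [219.0, 129.0], [234.5, 144.5], [197.0, 182.0]]
foot_column 0.62 1088 [[247.1999969482422, 174.60000610351562], [268.20001220703125, 167.60000610351562], [285.0, 218.0], [264.0, 225.0]]
mount 0.92 2693 [[348.70001220703125, 219.39999389648438], [371.79998779296875, 148.3000030517578], [408.5, 160.1999969482422], [385.3999938964844, 231.3000030517578]]
mount 0.35 695 [[307.0, 110.0], [332.0, 110.0], [332.0, 142.0], [307.0, 142.0]]
screw 0.51 105 [[377.5, 174.5], [387.5, 164.5], [394.0, 171.0], [384.0, 181.0]]
```

View pics/c.png

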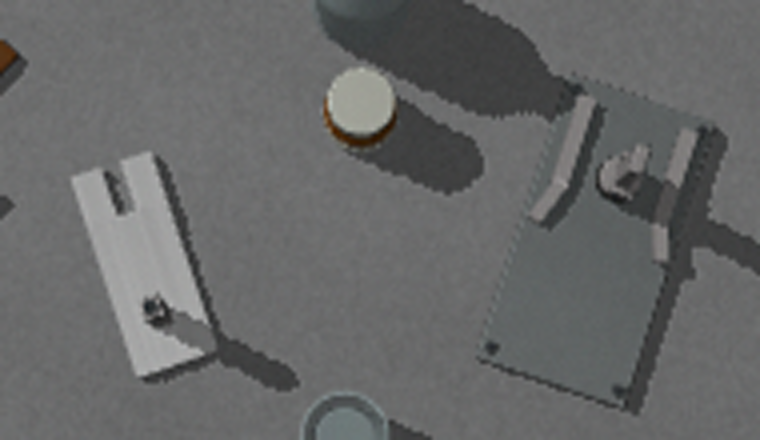

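The crop confirms the part: the bare aluminium foot has its slot at the upper end (crop 118,190) and its column at crop (155,310). The mount's mouth faces the robot, with the bolt at crop (620,180). Next I fit both poses from the corners.

```bash
cat >> h.py <<'E'
def fit(W,M):
    """2D rigid pose x,y,yaw with W = R M + t"""
    W=np.array(W)[:,:2];M=np.array(M,float);a=W-W.mean(0);b=M-M.mean(0)
    th=np.arctan2((b[:,0]*a[:,1]-b[:,1]*a[:,0]).sum(),(b*a).sum())
    R=np.array([[np.cos(th),-np.sin(th)],[np.sin(th),np.cos(th)]]);t=W.mean(0)-R@M.mean(0)
    print('res mm',np.round((W-(M@R.T+t))*1e3,1).tolist()); return t,th,R
E
python3 - <<'E'
from h import *
f=lambda L:np.array(L,float)/4+[230,130]-.4
t,th,R=fit(ray('top',f([(70,178),(152,152),(216,350),(138,378)]),.008),[(.065,.03),(.065,-.03),(-.085,-.03),(-.085,.03)])
col=t+R@[-.05,0]
print('foot',t,th,'col',col)
print('col px at top',proj('top',[*col,.083]),'model',proj('top',[*t,.008]))
m,mh,Rm=fit(ray('top',f([(570,75),(725,125),(632,405),(480,355)]),.012),[(.065,.055),(.065,-.055),(-.15,-.055),(-.15,.055)])
print('mount',m,mh,'bolt px',(proj('top',[*m,.07])-[230,130])*4)
s=st()
E
```

```text
res mm [[-0.2, 0.2], [-0.7, -0.6], [0.6, 1.4], [0.3, -1.0]]
foot [0.57118968 0.15305685] 0.3397123327837059 col [0.52404716 0.13639606]
col px at top [[267.34601522 206.65078316]] model [[264.4628158  192.25781738]]
res mm [[-1.6, 3.5], [-2.3, -2.8], [2.0, -1.5], [2.0, 0.8]]
mount [ 0.62391846 -0.18682508] -0.3131925797180136 bolt px [[633.42682135 167.23083075]]
{'t': 1.45, 'eef_pos': [0.253, 0.626, 0.227], 'ee_rot': [3.142, 0.0, -0.385], 'force': [-0.233, 0.595, 0.356], 'moment': [-0.055, -0.008, -0.074], 'width': 0.088, 'q': [1.474, 0.359, 0.012, -0.0, -1.224, -0.288]}
```

Request:
servo_tool --series '[[[31, 25, 0, 0], [31, 25, 0, 0], [31, 25, 0, 0], [31, 25, 0, 0], [31, 25, 0, 0], [31, 25, 0, 0], [31, 25, 0, 0], [31, 25, 0, 0], [31, 25, 0, 0], [31, 25, 0, 0]]]' --claw -1 --grip_force 50

```text
t: 2.28
eef_pos: [0.4474, 0.2758, 0.227]
ee_rot: [-3.141, -0.0, -0.384]
force: [1.2, 0.2, 0.8]
width: 0.0875
gripper_force: 0.0
```

Request:
servo_tool --series '[[[31.3, 25.5, 10, 0], [31.3, 25.5, 10, 0], [31.3, 25.5, 10, 0], [31.3, 25.5, 10, 0], [0, 0, 10, -0.121], [0, 0, 10, -0.121], [0, 0, 10, -0.121], [0, 0, 10, -0.121], [0, 0, 0, -0.121], [0, 0, 0, -0.121]]]'

```text
t: 3.12
eef_pos: [0.5243, 0.1356, 0.1459]
ee_rot: [3.141, 0.001, 0.347]
force: [0.4, 0.3, 0.5]
width: 0.0878
gripper_force: 0.0
```

```bash
cat >> h.py <<'E'
def go(s,xy,yaw=None,z=None):
    """tool-frame shift (mm) at present yaw to reach world xy, and turn"""
    p=s['eef_pos'];y=s['ee_rot'][2];d=np.array(xy)-p[:2]
    print('tool dx,dy mm',np.round([1e3*(np.cos(y)*d[0]+np.sin(y)*d[1]),1e3*(np.sin(y)*d[0]-np.cos(y)*d[1])],1),
      'dz',None if z is None else round(1e3*(p[2]-z),1),'turn',None if yaw is None else round((y-yaw+np.pi)%(2*np.pi)-np.pi,3))
E
python3 - <<'E'
from h import *
s=st(); go(s,(.5240,.1364),.340,.036)
save('wrist','d.png')
c=cal('wrist');print(proj('wrist',[[.524,.1364,.083],[.571,.153,.008]],c))
E
```

```text
{'t': 3.117, 'eef_pos': [0.524, 0.136, 0.146], 'ee_rot': [3.141, 0.001, 0.347], 'force': [0.435, 0.259, 0.494], 'moment': [-0.036, -0.016, 0.014], 'width': 0.088, 'q': [0.615, 0.21, -0.394, -0.0, -0.968, 1.303]}
tool dx,dy mm [-0.1 -0.9] dz 109.9 turn 0.007
[[316.7565201  215.06425497]
 [317.66243339 143.28876269]]
```

View pics/d.png

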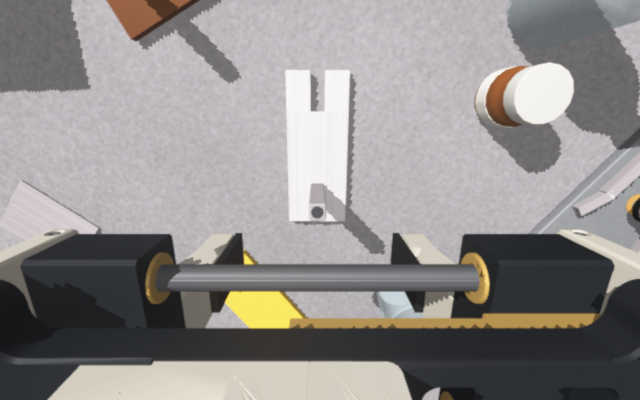

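The column top is at (317,211), within about 1 mm of the prediction (317,215). Going down to grip.

Request:
servo_tool --series '[[[0.2, -0.9, 25, 0.007], [0, 0, 25, 0], [0, 0, 25, 0], [0, 0, 20, 0], [0, 0, 10, 0], [0, 0, 5, 0], [0, 0, 0, 0], [0, 0, 0, 0], [0, 0, 0, 0], [0, 0, 0, 0]]]'

```text
t: 4.0
eef_pos: [0.5252, 0.1374, 0.0378]
ee_rot: [-3.141, -0.002, 0.334]
force: [0.8, -1.3, 0.4]
width: 0.0876
gripper_force: 0.0
```

Request:
servo_tool --series '[[[0, 0, 0, 0], [0, 0, 0, 0], [0, 0, 0, 0], [0, 0, 0, 0], [0, 0, 0, 0], [0, 0, 0, 0], [0, 0, 0, 0], [0, 0, 0, 0], [0, 0, 0, 0], [0, 0, 0, 0]]]' --claw 1 --grip_force 55

```text
t: 4.83
eef_pos: [0.5245, 0.1369, 0.0365]
ee_rot: [3.142, 0.0, 0.334]
force: [0.4, -0.0, -0.4]
width: 0.0266
gripper_force: 0.0
```

Request:
servo_tool --series '[[[0, 0, 0, 0], [0, 0, 0, 0], [0, 0, 0, 0], [0, 0, 0, 0], [0, 0, 0, 0], [0, 0, -15, 0], [0, 0, -25, 0], [0, 0, -25, 0], [0, 0, -25, 0], [0, 0, -25, 0]]]'

```text
t: 5.67
eef_pos: [0.5237, 0.1367, 0.152]
ee_rot: [-3.141, 0.002, 0.334]
force: [0.5, -0.4, -4.9]
width: 0.0137
gripper_force: 55.0
```

```bash
python3 - <<'E'
from h import *
s=st(); go(s,(.467,-.1362),-.313,.15)
E
```

```text
{'t': 5.667, 'eef_pos': [0.524, 0.137, 0.152], 'ee_rot': [-3.141, 0.002, 0.334], 'force': [0.54, -0.447, -4.927], 'moment': [-0.029, -0.028, 0.023], 'width': 0.014, 'q': [0.617, 0.203, -0.386, -0.001, -0.983, 1.288]}
tool dx,dy mm [-143.   239.2] dz 2.0 turn 0.647
```

Request:
servo_tool --series '[[[-17.9, 29.9, 0, 0], [-17.9, 29.9, 0, 0], [-17.9, 29.9, 0, 0], [-17.9, 29.9, 0, 0], [-17.9, 29.9, 0, 0], [-17.9, 29.9, 0, 0], [-17.9, 29.9, 0, 0], [-17.7, 29.9, 0, 0], [0, 0, 0, 0.06], [0, 0, 0, 0.1]]]'

```text
t: 6.5
eef_pos: [0.4664, -0.1377, 0.1509]
ee_rot: [-3.141, 0.002, 0.168]
force: [0.1, 1.6, -4.5]
width: 0.0136
gripper_force: 55.0
```

Request:
servo_tool --series '[[[0, 0, 0, 0.1], [0, 0, 0, 0.1], [0, 0, 0, 0.1], [0, 0, 0, 0.1], [0, 0, 0, 0.06], [0, 0, 0, 0.027], [0, 0, 0, 0], [0, 0, 0, 0], [0, 0, 0, 0], [0, 0, 0, 0]]]'

```text
t: 7.33
eef_pos: [0.4677, -0.1359, 0.1514]
ee_rot: [3.142, 0.0, -0.312]
force: [0.2, 0.5, -3.9]
width: 0.0135
gripper_force: 55.0
```

```bash
python3 - <<'E'
from h import *
s=st(); go(s,(.467,-.1362),-.313,.15)
w=save('wrist','e0.png'); c=cal('wrist')
a=save('top','e1.png',(330,130,430,250),4)
np.savez('e.npz',w0=c[0],w1=c[1],w2=c[2])
cv2.imwrite('pics/e.png',np.hstack([cv2.resize(w[:330],(400,206*1)),np.zeros((206,1,3),np.uint8)]) if 0 else np.hstack([a[:,:160*1+160],cv2.resize(w,(480,480)) ]))
m=np.array([.624,-.187])
for n in('wrist','top'):
  for k in('screw','bolt_lever','mount','foot'):
    print(n,k,[(np.round(d['position'],3).tolist(),round(d['conf'],2)) for d in recognise(n,k)][:3])
print(proj('wrist',[[*m,.012],[*m,.109]],c))
E
```

```text
{'t': 7.333, 'eef_pos': [0.468, -0.136, 0.151], 'ee_rot': [3.142, 0.0, -0.312], 'force': [0.212, 0.509, -3.871], 'moment': [0.002, 0.042, -0.052], 'width': 0.013, 'q': [0.122, 0.115, -0.499, -0.0, -0.957, 1.137]}
tool dx,dy mm [-0.6  0.5] dz 1.4 turn 0.001
wrist screw [([0.616, -0.183, 0.039], 0.79), ([0.616, -0.177, 0.059], 0.43)]
wrist bolt_lever [([0.616, -0.18, 0.061], 0.49)]
wrist mount [([0.601, -0.164, 0.009], 0.59), ([0.336, -0.347, 0.012], 0.58)]
wrist foot [([0.388, 0.141, 0.009], 0.95), ([0.52, -0.153, 0.118], 0.94)]
top screw []
top bolt_lever []
top mount [([0.631, -0.178, 0.014], 0.88), ([0.744, 0.001, 0.1], 0.31)]
top foot [([0.672, 0.317, 0.01], 0.62)]
[[318.9202173   11.9124215 ]
 [319.9834033  -46.01294665]]
```

View pics/e0.png

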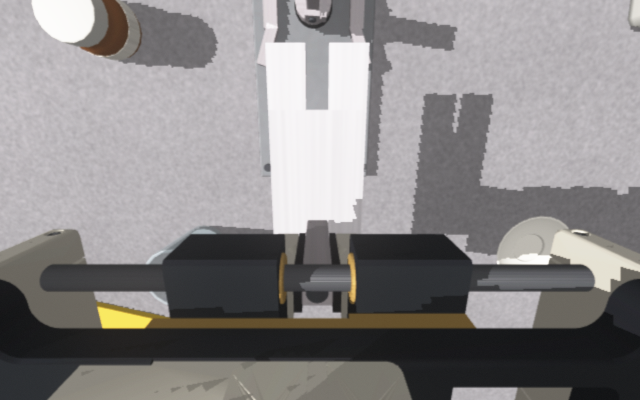

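```bash
python3 - <<'E'
import cv2,numpy as np
w=cv2.imread('pics/e0.png')[0:190,225:405]
t=cv2.imread('pics/e1.png')[60:,40:360]
w=cv2.resize(w,None,fx=3,fy=3,interpolation=cv2.INTER_CUBIC)
cv2.imwrite('pics/f.png',np.hstack([w,cv2.resize(t,(250,570))]) if 0 else w)
E
```

```text
(no output)
```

View pics/f.png

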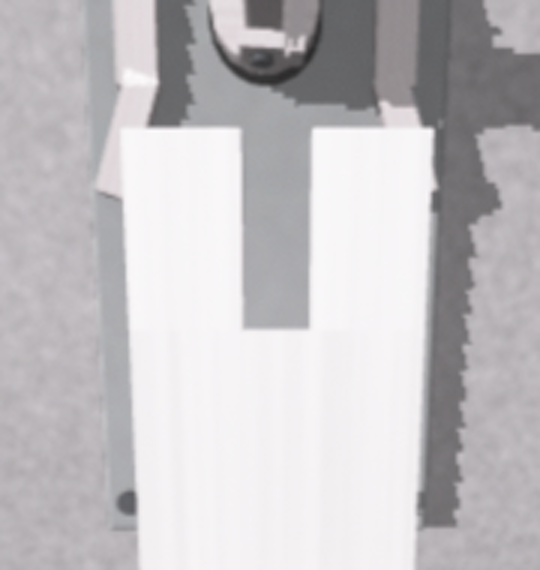

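```bash
python3 - <<'E'
from h import *
e=np.load('e.npz');c=(e['w0'],e['w1'],e['w2'])
f=lambda L:np.array(L,float)/3+[225,0]-.33
p=telemetry.get_state()['eef_pos'][:2];y=-.312
T=np.array([[np.cos(y),np.sin(y)],[np.sin(y),-np.cos(y)]])
def rel(L,z): return np.round((ray('wrist',f(L),z,c)[:,:2]-p)@T.T*1e3,1).tolist()
print('mount left edge',rel([(83,0),(113,525)],.012))
print('rail inner L,R at y=80',rel([(158,85),(377,85)],.02), 'outer/junction tops L',rel([(118,80)],.02),'R',rel([(415,85)],.02))
print('pad near edge',rel([(265,82)],.0255),'bolt sides',rel([(208,20),(322,20)],.0255))
print('slot L,R front / blind',rel([(240,128),(311,128),(242,328),(309,328)],.122),'foot corners',rel([(120,128),(433,128)],.122),'sides low',rel([(138,560),(415,560)],.122))
print('yaw',telemetry.get_state()['ee_rot'])
E
```

```text
mount left edge [[173.7, -58.2], [16.7, -57.4]]
rail inner L,R at y=80 [[149.4, -36.0], [149.5, 28.3]] outer/junction tops L [[150.7, -47.7]] R [[149.5, 39.4]]
pad near edge [[148.8, -4.5]] bolt sides [[164.3, -20.6], [164.4, 11.6]]
slot L,R front / blind [[115.9, -8.1], [115.9, 5.5], [79.2, -8.1], [79.2, 5.5]] foot corners [[115.8, -31.2], [115.9, 28.9]] sides low [[30.6, -31.4], [30.7, 29.3]]
yaw [ 3.14158916e+00  3.70729325e-05 -3.12755818e-01]
```

Measured in the tool frame:
- The rails' centre is at y = -3.9 mm and the foot's centre at -1.3 mm, so it needs dy = -2.6 mm. Yaw is aligned.
- The bolt is at x = 164.7 and the slot's home point at 84.1, so it has to go 80.6 mm forward.

Lowering first.

Request:
servo_tool --series '[[[0, -2.6, 15, 0], [0, 0, 20, 0], [0, 0, 20, 0], [0, 0, 20, 0], [0, 0, 15, 0], [0, 0, 7, 0], [0, 0, 3, 0], [0, 0, 1, 0], [0, 0, 0, 0], [0, 0, 0, 0]]]'

```text
t: 8.67
eef_pos: [0.4695, -0.1335, 0.0515]
ee_rot: [-3.141, -0.002, -0.313]
force: [-0.0, -0.4, -3.6]
width: 0.0139
gripper_force: 55.0
```

Request:
servo_tool --series '[[[0, 0, 0.4, 0], [0, 0, 0.4, 0], [0, 0, 0.3, 0], [0, 0, 0, 0], [0, 0, 0, 0], [0, 0, 0, 0], [0, 0, 0, 0], [0, 0, 0, 0], [0, 0, 0, 0], [0, 0, 0, 0]]]'

```text
t: 9.5
eef_pos: [0.4687, -0.1335, 0.0494]
ee_rot: [3.142, 0.0, -0.313]
force: [-0.2, 0.4, -3.7]
width: 0.0134
gripper_force: 55.0
```

Request:
servo_tool --series '[[[0, 0, 0.5, 0], [0, 0, 0, 0], [0, 0, 0.3, 0], [0, 0, 0, 0], [0, 0, 0, 0], [0, 0, 0, 0], [0, 0, 0, 0], [0, 0, 0, 0], [0, 0, 0, 0], [0, 0, 0, 0]]]'

```text
t: 10.33
eef_pos: [0.4687, -0.1335, 0.0487]
ee_rot: [3.142, -0.0, -0.313]
force: [-0.1, 0.2, -3.6]
width: 0.0136
gripper_force: 55.0
```

```bash
python3 - <<'E'
from h import *
st()
E
```

```text
{'t': 10.333, 'eef_pos': [0.469, -0.133, 0.049], 'ee_rot': [3.142, -0.0, -0.313], 'force': [-0.11, 0.158, -3.556], 'moment': [0.038, 0.088, -0.03], 'width': 0.014, 'q': [0.127, 0.251, -0.62, 0.0, -0.699, 1.131]}
```

Request:
servo_tool --series '[[[5, 0, 0.1, 0], [5, 0, 0, 0], [5, 0, 0, 0], [5, 0, 0, 0], [5, 0, 0, 0], [5, 0, 0, 0], [5, 0, 0, 0], [5, 0, 0, 0], [5, 0, 0, 0], [0, 0, 0, 0]]]'

```text
t: 11.17
eef_pos: [0.5129, -0.1476, 0.0486]
ee_rot: [-3.141, -0.001, -0.313]
force: [1.6, -1.3, -1.6]
width: 0.0138
gripper_force: 55.0
```

Request:
servo_tool --series '[[[4, 0, 0, 0], [4, 0, 0, 0], [4, 0, 0, 0], [4, 0, 0, 0], [4, 0, 0, 0], [4, 0, 0, 0], [4, 0, 0, 0], [3, 0, 0, 0], [0, 0, 0, 0], [0, 0, 0, 0]]]'

```text
t: 12.0
eef_pos: [0.5417, -0.157, 0.0486]
ee_rot: [-3.141, -0.001, -0.313]
force: [1.2, 0.0, -0.9]
width: 0.0141
gripper_force: 55.0
```

```bash
python3 - <<'E'
from h import *
s=st();y=-.313; d=s['eef_pos'][:2]-np.array([.468,-.136]); print('adv',d@[np.cos(y),np.sin(y)])
save('wrist','g.png',(230,0,410,250),2.4); c=cal('wrist'); np.savez('g.npz',a=c[0],b=c[1],c=c[2],p=s['eef_pos'])
for k in('screw','bolt_lever'):
    print(k,[(np.round(d['position'],3).tolist(),round(d['conf'],2)) for d in recognise('wrist',k)][:3])
E
```

```text
{'t': 12.0, 'eef_pos': [0.542, -0.157, 0.049], 'ee_rot': [-3.141, -0.001, -0.313], 'force': [1.201, 0.001, -0.888], 'moment': [-0.123, -0.111, 0.003], 'width': 0.014, 'q': [0.065, 0.357, -0.453, 0.0, -0.76, 1.193]}
adv 0.07661783260245772
screw [([0.625, -0.186, 0.108], 0.7)]
bolt_lever [([0.626, -0.179, 0.112], 0.63)]
```

View pics/g.png

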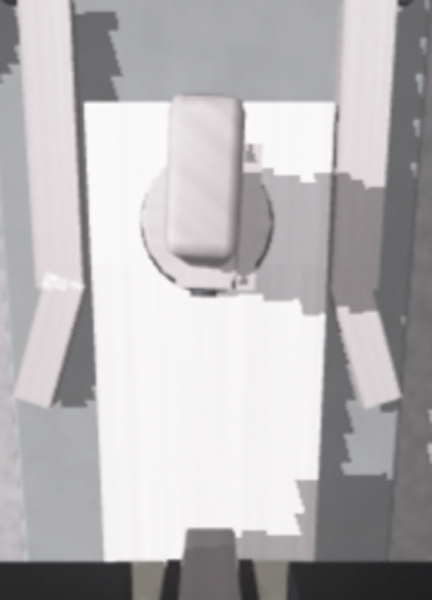

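Request:
servo_tool --series '[[[1, 0, 0.1, 0], [1, 0, 0, 0], [1, 0, 0, 0], [0.6, 0, 0, 0], [0.5, 0, 0, 0], [0, 0, 0, 0], [0, 0, 0, 0], [0, 0, 0, 0], [0, 0, 0, 0], [0, 0, 0, 0]]]'

```text
t: 12.98
eef_pos: [0.5447, -0.1582, 0.0485]
ee_rot: [3.141, 0.0, -0.313]
force: [-4.4, 0.8, 4.9]
width: 0.0134
gripper_force: 55.0
```

Request:
servo_tool --series '[[[0.5, 0, 0, 0], [0, 0, 0, 0], [0.3, 0, 0, 0], [0, 0, 0, 0], [0, 0, 0, 0], [0, 0, 0, 0], [0, 0, 0, 0], [0, 0, 0, 0], [0, 0, 0, 0], [0, 0, 0, 0]]]'

```text
t: 13.82
eef_pos: [0.5454, -0.1584, 0.0486]
ee_rot: [3.141, 0.0, -0.313]
force: [-4.6, 2.1, 4.9]
width: 0.0135
gripper_force: 55.0
```

Request:
servo_tool --series '[[[0.5, 0, 0, 0], [0, 0, 0, 0], [0.3, 0, 0, 0], [0, 0, 0, 0], [0, 0, 0, 0], [0, 0, 0, 0], [0, 0, 0, 0], [0, 0, 0, 0], [0, 0, 0, 0], [0, 0, 0, 0]]]'

```text
t: 14.65
eef_pos: [0.5455, -0.1584, 0.0485]
ee_rot: [3.141, 0.001, -0.313]
force: [-7.5, 3.7, 8.0]
width: 0.0137
gripper_force: 55.0
```

Request:
servo_tool --series '[[[0.5, 0, 0, 0], [0, 0, 0, 0], [0.3, 0, 0, 0], [0, 0, 0, 0], [0, 0, 0, 0], [0, 0, 0, 0], [0, 0, 0, 0], [0, 0, 0, 0], [0, 0, 0, 0], [0, 0, 0, 0]]]'

```text
t: 15.48
eef_pos: [0.5455, -0.1585, 0.0486]
ee_rot: [3.141, 0.003, -0.313]
force: [-10.7, 5.4, 10.0]
width: 0.0138
gripper_force: 55.0
```

Forward motion stopped with rising force, so the slot is home on the shank. Easing off, releasing and lifting.

Request:
servo_tool --series '[[[-0.8, 0, 0, 0], [0, 0, 0, 0], [0, 0, 0, 0], [0, 0, 0, 0], [0, 0, 0, 0], [0, 0, 0, 0], [0, 0, 0, 0], [0, 0, 0, 0], [0, 0, 0, 0], [0, 0, 0, 0]]]' --claw -1

```text
t: 16.32
eef_pos: [0.5464, -0.1586, 0.0485]
ee_rot: [-3.142, -0.0, -0.313]
force: [-0.1, -0.1, -0.1]
width: 0.0747
gripper_force: 0.0
```

Request:
servo_tool --series '[[[0, 0, -10, 0], [0, 0, -15, 0], [0, 0, -25, 0], [0, 0, -25, 0], [0, 0, -25, 0], [0, 0, -25, 0], [0, 0, -25, 0], [0, 0, 0, 0], [0, 0, 0, 0], [0, 0, 0, 0]]]'

```text
t: 17.15
eef_pos: [0.5461, -0.1585, 0.1987]
ee_rot: [-3.141, -0.0, -0.313]
force: [0.1, -0.6, 0.2]
width: 0.0875
gripper_force: 0.0
```

```bash
python3 - <<'E'
from h import *
s=st()
w=save('wrist','h.png',(200,0,440,230),3); c=cal('wrist'); np.savez('g.npz',a=c[0],b=c[1],c=c[2],p=s['eef_pos'])
for k in('screw','bolt_lever','foot'):
    print(k,[(np.round(d['position'],3).tolist(),round(d['conf'],2)) for d in recognise('wrist',k)][:3])
m=[.6226,-.186]  
print((proj('wrist',[[*m,.02],[*m,.045],[*m,.109]],c)-[200,0])*3, proj('wrist',[[s['eef_pos'][0],s['eef_pos'][1],0.02]],c))
E
```

```text
{'t': 17.15, 'eef_pos': [0.546, -0.159, 0.199], 'ee_rot': [-3.141, -0.0, -0.313], 'force': [0.069, -0.63, 0.217], 'moment': [-0.016, 0.036, -0.024], 'width': 0.088, 'q': [0.061, 0.205, -0.268, -0.0, -1.098, 1.197]}
screw [([0.624, -0.187, 0.051], 0.79)]
bolt_lever [([0.623, -0.186, 0.051], 0.68), ([0.627, -0.178, 0.108], 0.52)]
foot [([0.579, -0.172, 0.018], 0.72)]
[[360.50252929 329.35057076]
 [361.27160859 327.94037227]
 [363.95704254 323.01630933]] [[317.68139311 182.12908074]]
```

View pics/h.png

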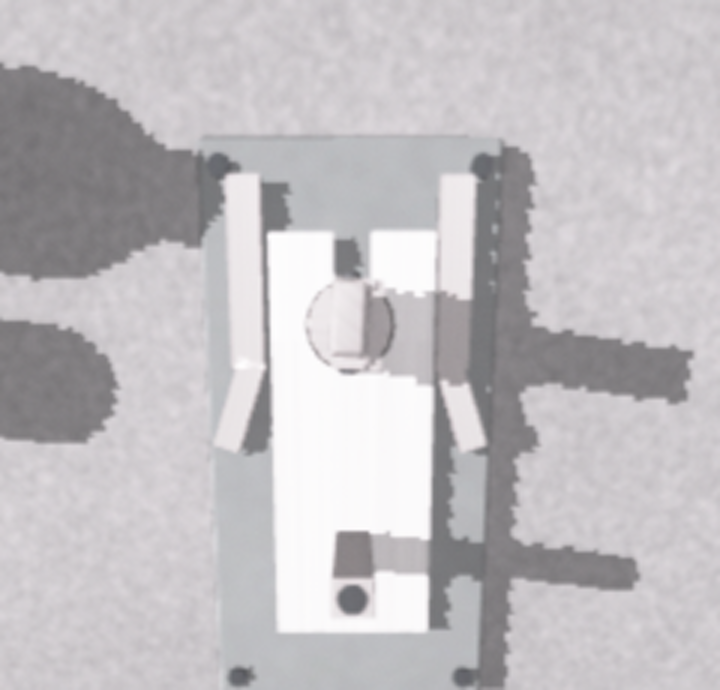

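Request:
servo_tool --series '[[[0, 17.5, 12, 0], [0, 17.5, 12, 0], [0, 17.5, 12, 0], [0, 17.5, 12, 0], [0, 0, 12, 0], [0, 0, 0, 0], [0, 0, 0, 0], [0, 0, 0, 0], [0, 0, 0, 0], [0, 0, 0, 0]]]'

```text
t: 18.18
eef_pos: [0.5255, -0.2249, 0.1392]
ee_rot: [-3.141, -0.001, -0.312]
force: [0.2, 0.1, -0.0]
width: 0.0869
gripper_force: 0.0
```

```bash
python3 - <<'E'
from h import *
s=st()
w=eyes.grab_frame('wrist')[:,:,::-1]; m=[.6226,-.186]
x,y=proj('wrist',[*m,.06])[0].astype(int);print(x,y)
x0=max(x-45,0);y0=max(y-50,0)
A=cv2.resize(w[y0:y0+90,x0:x0+90],(580,580),interpolation=cv2.INTER_CUBIC)
cv2.imwrite('pics/i.png',np.clip(((A/255.)**1.0)*255,0,255)); np.save('w.npy',w)
h=cv2.imread('pics/h.png')
E
```

```text
{'t': 18.183, 'eef_pos': [0.526, -0.225, 0.139], 'ee_rot': [-3.141, -0.001, -0.312], 'force': [0.176, 0.11, -0.041], 'moment': [0.0, 0.074, -0.039], 'width': 0.087, 'q': [-0.062, 0.262, -0.34, 0.0, -0.967, 1.321]}
231 108[ WARN:0@0.769] global loadsave.cpp:1063 imwrite_ Unsupported depth image for selected encoder is fallbacked to CV_8U.
```

View pics/i.png

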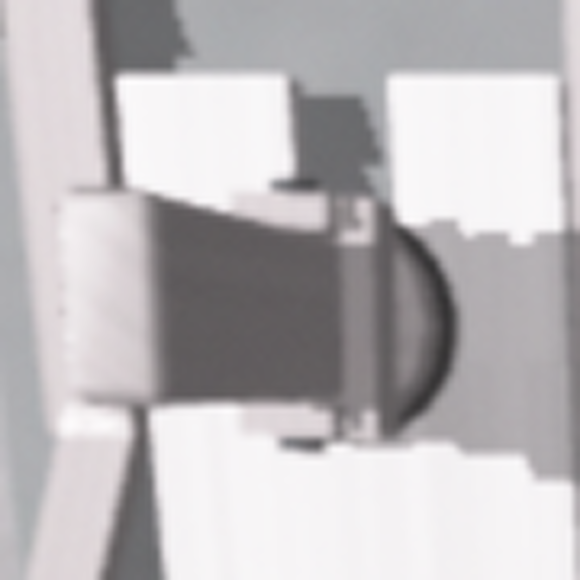

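The backstop bar is visible on the right (365,320), the mount's -y side, so the lever folds towards the mount's +y for now. At the present yaw the fingers close on the lever's 10 mm thickness. Moving over it to grip.

Request:
servo_tool --series '[[[20.6, -17.3, 0, 0], [20.6, -17.3, 0, 0], [20.6, -17.3, 0, 0], [20.5, -17.4, 0, 0], [0, 0, 0, 0], [0, 0, 20, 0], [0, 0, 20, 0], [0, 0, 17, 0], [0, 0, 10, 0], [0, 0, 0, 0]]]'

```text
t: 19.07
eef_pos: [0.623, -0.1843, 0.0693]
ee_rot: [3.141, 0.004, -0.313]
force: [0.1, 0.2, 0.4]
width: 0.0873
gripper_force: 0.0
```

Request:
servo_tool --series '[[[0, 0, 0, 0], [0, 0, 0, 0], [0, 0, 0, 0], [0, 0, 0, 0], [0, 0, 0, 0], [0, 0, 0, 0], [0, 0, 0, 0], [0, 0, 0, 0], [0, 0, 0, 0], [0, 0, 0, 0]]]' --claw 1 --grip_force 20

```text
t: 19.9
eef_pos: [0.6245, -0.1846, 0.0714]
ee_rot: [3.142, 0.0, -0.313]
force: [-0.0, 0.4, -0.4]
width: 0.0265
gripper_force: 0.0
```

Request:
servo_tool --series '[[[0, 0, 0, 0], [0, 0, 0, 0], [0, 0, 0, 0], [0, 0, 0, 0], [0, 0, 0, 0], [0, 0, 0, 0], [0, 0, 0, 0], [0, 0, 0, 0], [0, 0, 0, 0], [0, 0, 0, 0]]]'

```text
t: 20.73
eef_pos: [0.6248, -0.1836, 0.0715]
ee_rot: [-3.14, -0.0, -0.313]
force: [0.5, 5.5, 1.5]
width: 0.0099
gripper_force: 20.0
```

```bash
python3 - <<'E'
from h import *
st()
E
```

```text
{'t': 20.733, 'eef_pos': [0.625, -0.184, 0.071], 'ee_rot': [-3.14, -0.0, -0.313], 'force': [0.47, 5.468, 1.525], 'moment': [2.142, -0.071, -0.05], 'width': 0.01, 'q': [0.012, 0.45, -0.229, -0.001, -0.892, 1.246]}
```

Request:
servo_tool --series '[[[0, -0.7, 0, 0], [0, 0, 0, 0], [0, 0, 0, 0], [0, 0, 0, 0], [0, 0, 0, 0], [0, 0, 0, 0], [0, 0, 0, 0], [0, 0, 0, 0], [0, 0, 0, 0], [0, 0, 0, 0]]]'

```text
t: 21.57
eef_pos: [0.6248, -0.1835, 0.0715]
ee_rot: [-3.141, -0.0, -0.313]
force: [-0.6, 5.7, 1.7]
width: 0.0098
gripper_force: 20.0
```

```bash
python3 - <<'E'
from h import *
st()
E
```

```text
{'t': 21.567, 'eef_pos': [0.625, -0.184, 0.071], 'ee_rot': [-3.141, -0.0, -0.313], 'force': [-0.57, 5.66, 1.695], 'moment': [2.244, 0.063, -0.04], 'width': 0.01, 'q': [0.013, 0.45, -0.229, -0.001, -0.892, 1.245]}
```

Request:
servo_tool --series '[[[0, -0.8, 0, 0], [0, -0.8, 0, 0], [0, 0, 0, 0], [0, 0, 0, 0], [0, 0, 0, 0], [0, 0, 0, 0], [0, 0, 0, 0], [0, 0, 0, 0], [0, 0, 0, 0], [0, 0, 0, 0]]]'

```text
t: 22.4
eef_pos: [0.625, -0.183, 0.0715]
ee_rot: [3.141, 0.0, -0.313]
force: [-1.8, -5.4, 1.1]
width: 0.01
gripper_force: 20.0
```

```bash
python3 - <<'E'
from h import *
st()
E
```

```text
{'t': 22.4, 'eef_pos': [0.625, -0.183, 0.071], 'ee_rot': [3.141, 0.0, -0.313], 'force': [-1.778, -5.403, 1.126], 'moment': [-2.212, 0.576, -0.107], 'width': 0.01, 'q': [0.014, 0.45, -0.229, 0.001, -0.892, 1.243]}
```

Request:
servo_tool --series '[[[0, 0.8, 0, 0], [0, 0, 0.16, 0.12], [0, 0, 0.15, 0.12], [0, 0, 0.15, 0.12], [0, 0, 0.15, 0.12], [0, 0, 0.15, 0.12], [0, 0, 0.15, 0.12], [0, 0, 0.15, 0.12], [0, 0, 0.15, 0.12], [0, 0, 0, 0]]]'

```text
t: 23.23
eef_pos: [0.6253, -0.1828, 0.0703]
ee_rot: [-3.141, 0.0, -1.278]
force: [-0.5, -0.6, 2.0]
width: 0.0099
gripper_force: 20.0
```

```bash
python3 - <<'E'
from h import *
st()
E
```

```text
{'t': 23.233, 'eef_pos': [0.625, -0.183, 0.07], 'ee_rot': [-3.141, 0.0, -1.278], 'force': [-0.506, -0.572, 1.96], 'moment': [-0.348, 0.193, -0.045], 'width': 0.01, 'q': [0.014, 0.451, -0.23, -0.0, -0.889, 0.279]}
```

Request:
servo_tool --series '[[[0, 0, 0.15, 0.1], [0, 0, 0.15, 0.1], [0, 0, 0.15, 0.1], [0, 0, 0.15, 0.1], [0, 0, 0.15, 0.1], [0, 0, 0.15, 0.1], [0, 0, 0.1, 0.1], [0, 0, 0, 0], [0, 0, 0, 0], [0, 0, 0, 0]]]'

```text
t: 24.07
eef_pos: [0.6256, -0.1829, 0.0694]
ee_rot: [-3.141, 0.001, -1.968]
force: [1.4, 0.0, 1.3]
width: 0.0103
gripper_force: 20.0
```

```bash
python3 - <<'E'
from h import *
st()
E
```

```text
{'t': 24.067, 'eef_pos': [0.626, -0.183, 0.069], 'ee_rot': [-3.141, 0.001, -1.968], 'force': [1.363, 0.003, 1.3], 'moment': [0.219, -0.52, -0.08], 'width': 0.01, 'q': [0.014, 0.452, -0.231, -0.0, -0.887, -0.411]}
```

Request:
servo_tool --series '[[[0, 0, 0.15, 0.1], [0, 0, 0.15, 0.1], [0, 0, 0.1, 0.1], [0, 0, 0.1, 0.1], [0, 0, 0.1, 0.1], [0, 0, 0, 0], [0, 0, 0, 0], [0, 0, 0, 0], [0, 0, 0, 0], [0, 0, 0, 0]]]'

```text
t: 24.9
eef_pos: [0.6257, -0.183, 0.0688]
ee_rot: [-3.141, 0.001, -2.471]
force: [3.9, 0.6, -1.1]
width: 0.0102
gripper_force: 20.0
```

```bash
python3 - <<'E'
from h import *
st()
E
```

```text
{'t': 24.9, 'eef_pos': [0.626, -0.183, 0.069], 'ee_rot': [-3.141, 0.001, -2.471], 'force': [3.934, 0.608, -1.083], 'moment': [0.174, -1.749, 0.041], 'width': 0.01, 'q': [0.014, 0.453, -0.231, -0.0, -0.886, -0.914]}
```

Request:
servo_tool --series '[[[0, 0, 0.1, 0.1], [0, 0, 0.1, 0.1], [0, 0, 0.1, 0.1], [0, 0, 0.1, 0.1], [0, 0, 0.1, 0.1], [0, 0, 0, 0], [0, 0, 0, 0], [0, 0, 0, 0], [0, 0, 0, 0], [0, 0, 0, 0]]]'

```text
t: 25.73
eef_pos: [0.6257, -0.1832, 0.0683]
ee_rot: [-3.141, 0.001, -2.968]
force: [4.9, -0.9, -2.1]
width: 0.0095
gripper_force: 20.0
```

```bash
python3 - <<'E'
from h import *
st()
E
```

```text
{'t': 25.733, 'eef_pos': [0.626, -0.183, 0.068], 'ee_rot': [-3.141, 0.001, -2.968], 'force': [4.854, -0.892, -2.113], 'moment': [-0.241, -2.261, -0.058], 'width': 0.01, 'q': [0.014, 0.453, -0.231, 0.0, -0.884, -1.411]}
```

Request:
servo_tool --series '[[[0, 0, 0.1, 0.1], [0, 0, 0.1, 0.1], [0, 0, 0.1, 0.1], [0, 0, 0.1, 0.1], [0, 0, 0.1, 0.1], [0, 0, 0, 0], [0, 0, 0, 0], [0, 0, 0, 0], [0, 0, 0, 0], [0, 0, 0, 0]]]'

```text
t: 26.57
eef_pos: [0.6257, -0.1835, 0.0678]
ee_rot: [3.142, 0.001, 2.815]
force: [6.3, -1.9, -1.2]
width: 0.01
gripper_force: 20.0
```

```bash
python3 - <<'E'
from h import *
st()
E
```

```text
{'t': 26.567, 'eef_pos': [0.626, -0.183, 0.068], 'ee_rot': [3.142, 0.001, 2.815], 'force': [6.339, -1.855, -1.17], 'moment': [-0.708, -2.175, -0.121], 'width': 0.01, 'q': [0.014, 0.454, -0.232, 0.001, -0.884, -1.911]}
```

Request:
servo_tool --series '[[[0, 0, 0, 0], [0, 0, 0, 0], [0, 0, 0, 0], [0, 0, 0.1, 0.1], [0, 0, 0.1, 0.1], [0, 0, 0.1, 0.1], [0, 0, 0.1, 0.1], [0, 0, 0.1, 0.1], [0, 0, 0, 0], [0, 0, 0, 0]]]' --grip_force 55

```text
t: 27.4
eef_pos: [0.6257, -0.1837, 0.0674]
ee_rot: [3.141, 0.001, 2.315]
force: [4.6, -2.8, -1.4]
width: 0.0099
gripper_force: 55.0
```

```bash
python3 - <<'E'
from h import *
s=st();print(s['joint_efforts'])
E
```

```text
{'t': 27.4, 'eef_pos': [0.626, -0.184, 0.067], 'ee_rot': [3.141, 0.001, 2.315], 'force': [4.631, -2.849, -1.438], 'moment': [-1.057, -2.081, 0.027], 'width': 0.01, 'q': [0.013, 0.454, -0.232, 0.001, -0.883, -2.412]}
[  0.78002606 -60.11386871  21.08100593   4.39618304  -1.97177142
  -0.36322765]
```

Request:
servo_tool --series '[[[0, 0, 0.1, 0.1], [0, 0, 0.1, 0.1], [0, 0, 0.1, 0.1], [0, 0, 0, 0.1], [0, 0, 0, 0], [0, 0, 0, 0], [0, 0, 0, 0], [0, 0, 0, 0], [0, 0, 0, 0], [0, 0, 0, 0]]]'

```text
t: 28.23
eef_pos: [0.6255, -0.1838, 0.0671]
ee_rot: [3.141, 0.001, 1.915]
force: [5.0, -3.0, -2.0]
width: 0.0096
gripper_force: 55.0
```

```bash
python3 - <<'E'
from h import *
s=st();print(s['joint_efforts'])
save('wrist','j.png');print([(np.round(d['position'],3).tolist(),round(d['conf'],2)) for d in recognise('wrist','screw')])
print([(np.round(d['position'],3).tolist(),round(d['conf'],2)) for d in recognise('wrist','foot')])
s=st();print(s['joint_efforts'][5])
E
```

```text
{'t': 28.233, 'eef_pos': [0.626, -0.184, 0.067], 'ee_rot': [3.141, 0.001, 1.915], 'force': [4.96, -3.018, -2.003], 'moment': [-1.275, -1.961, 0.066], 'width': 0.01, 'q': [0.013, 0.455, -0.233, 0.001, -0.882, -2.811]}
[  1.01366423 -60.21978378  21.29524469   4.21422109  -1.84054166
  -0.10598063]
[([0.624, -0.171, 0.046], 0.84)]
[([0.562, -0.159, 0.019], 0.8)]
{'t': 28.383, 'eef_pos': [0.625, -0.184, 0.067], 'ee_rot': [3.141, 0.001, 1.915], 'force': [4.655, -3.077, -1.063], 'moment': [-1.299, -1.991, 0.065], 'width': 0.009, 'q': [0.013, 0.455, -0.233, 0.001, -0.882, -2.811]}
-0.10590882506221533
```

The bolt has been turned 4.06 rad. With the stated 2 to 3.6 mm gap that gives about 60 to 120 N of press. Next I part the fingers halfway, rise 20 mm, and push the lever over with the rear finger towards tool -y.

Request:
servo_tool --series '[[[0, 0, 0, 0], [0, 0, 0, 0], [0, 0, 0, 0], [0, 0, 0, 0], [0, 0, -5, 0], [0, 0, -15, 0], [0, 0, 0, 0], [0, 0, 0, 0], [0, 0, 0, 0], [0, 0, 0, 0]]]' --claw 0

```text
t: 29.22
eef_pos: [0.6245, -0.1831, 0.0864]
ee_rot: [-3.141, -0.0, 1.91]
force: [-0.0, 0.5, -0.1]
width: 0.0437
gripper_force: 0.0
```

```bash
python3 - <<'E'
from h import *
s=st()
m=[.6252,-.1838]
for n in('top','side'):
    im=eyes.grab_frame(n)[:,:,::-1]; x,y=proj(n,[*m,.05])[0].astype(int)
    cv2.imwrite(f'pics/k_{n}.png',cv2.resize(im[y-45:y+45,x-50:x+50],None,fx=5,fy=5,interpolation=cv2.INTER_CUBIC))
E
```

```text
{'t': 29.217, 'eef_pos': [0.625, -0.183, 0.086], 'ee_rot': [-3.141, -0.0, 1.91], 'force': [-0.048, 0.47, -0.082], 'moment': [-0.083, -0.139, -0.017], 'width': 0.044, 'q': [0.014, 0.434, -0.215, -0.0, -0.923, -2.816]}
```

Request:
servo_tool --series '[[[0, -8, 0, 0], [0, -8, 0, 0], [0, -7.8, 0, 0], [0, -6.7, 0.7, 0], [0, -6.6, 1.8, 0], [0, -6.2, 2.7, 0], [0, -5.7, 3.7, 0], [0, -5.1, 4.4, 0], [0, 0, 0, 0], [0, 0, 0, 0]]]'

```text
t: 30.15
eef_pos: [0.5729, -0.2014, 0.073]
ee_rot: [-3.14, -0.001, 1.91]
force: [-0.1, 0.2, 0.2]
width: 0.0439
gripper_force: 0.0
```

```bash
python3 - <<'E'
from h import *
st()
for n in('wrist','side','top'):
    eyes.grab_frame(n)
    for k in('screw','bolt_lever'):
        print(n,k,[(np.round(d['position'],3).tolist(),round(d['conf'],2)) for d in recognise(n,k)][:2])
E
```

```text
{'t': 30.15, 'eef_pos': [0.573, -0.201, 0.073], 'ee_rot': [-3.14, -0.001, 1.91], 'force': [-0.102, 0.193, 0.239], 'moment': [-0.027, -0.17, 0.016], 'width': 0.044, 'q': [-0.017, 0.388, -0.329, 0.0, -0.856, -2.786]}
wrist screw [([0.61, -0.186, 0.056], 0.65)]
wrist bolt_lever [([0.593, -0.187, 0.076], 0.91), ([0.545, -0.14, 0.013], 0.28)]
side screw [([0.621, -0.194, 0.044], 0.7)]
side bolt_lever []
top screw []
top bolt_lever []
```

Request:
servo_tool --series '[[[0, -4.4, 5.2, 0], [0, -3.6, 5.7, 0], [0, -2.7, 6.3, 0], [0, -1.3, 4.3, 0], [0, -0.8, 4.5, 0], [0, 0, 1, 0], [0, 0, 1, 0], [0, 0, 0, 0], [0, 0, 0, 0], [0, 0, 0, 0]]]'

```text
t: 31.43
eef_pos: [0.5617, -0.2058, 0.0462]
ee_rot: [-3.141, 0.0, 1.911]
force: [-2.9, -0.4, 9.5]
width: 0.044
gripper_force: 5.2
```

```bash
python3 - <<'E'
from h import *
st()
E
```

```text
{'t': 31.433, 'eef_pos': [0.562, -0.206, 0.046], 'ee_rot': [-3.141, 0.0, 1.911], 'force': [-2.922, -0.424, 9.489], 'moment': [-0.132, 0.691, 0.004], 'width': 0.044, 'q': [-0.024, 0.407, -0.377, 0.001, -0.788, -2.778]}
```

Request:
servo_tool --series '[[[0, 0, -10, 0], [0, 0, -20, 0], [0, 0, -25, 0], [0, 0, -25, 0], [0, 0, -25, 0], [0, -20, -25, 0], [0, -30, 0, 0], [0, -30, 0, 0], [0, 0, 0, 0], [0, 0, 0, 0]]]'

```text
t: 32.27
eef_pos: [0.4849, -0.2324, 0.176]
ee_rot: [3.142, -0.0, 1.909]
force: [-0.1, 0.1, 0.8]
width: 0.0435
gripper_force: 0.0
```

```bash
python3 - <<'E'
from h import *
s=st(); m=[.6,-.178]
def crop(n,z,w,h,f):
    im=eyes.grab_frame(n)[:,:,::-1]; x,y=proj(n,[*m,z])[0].astype(int);print(n,x,y)
    x0=min(max(x-w,0),640-2*w);y0=min(max(y-h,0),400-2*h)
    return cv2.resize(im[y0:y0+2*h,x0:x0+2*w],(2*w*f,2*h*f),interpolation=cv2.INTER_CUBIC)
A=crop('side',.03,50,36,8)  # 800x576
B=crop('top',.03,45,45,4)
cv2.imwrite('pics/l.png',np.hstack([cv2.resize(A,(440,317)),cv2.resize(B,(317,317))]))
for n in('top','side'):
    print(n,[(k,[(np.round(d['position'],3).tolist(),round(d['conf'],2)) for d in recognise(n,k)][:2]) for k in('foot','bolt_lever')])
E
```

```text
{'t': 32.267, 'eef_pos': [0.485, -0.232, 0.176], 'ee_rot': [3.142, -0.0, 1.909], 'force': [-0.079, 0.085, 0.824], 'moment': [-0.035, -0.213, -0.022], 'width': 0.043, 'q': [-0.082, 0.174, -0.363, -0.0, -1.034, -2.721]}
side 360 278
top 382 182
top [('foot', [([0.673, 0.316, 0.008], 0.91)]), ('bolt_lever', [([0.742, 0.001, 0.096], 0.43)])]
side [('foot', [([0.359, 0.117, 0.006], 0.96), ([0.567, -0.171, 0.021], 0.74)]), ('bolt_lever', [([0.594, -0.2, 0.044], 0.62)])]
```

View pics/l.png

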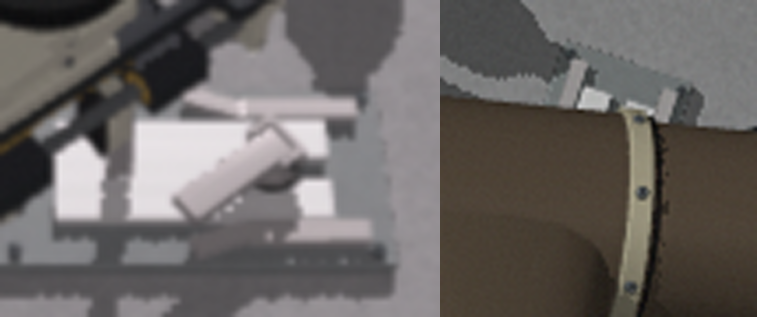

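The side view shows the lever lying flat (240,170), pointing where a 4 rad turn puts it. The foot is between the rails and home, and the arm is clear. Handing in.

```bash
python3 -c "
from station import ticket
print(ticket.job_done())"
```

```text
the job is handed in; nothing more can be done
None
```

The job is handed in at about 32 s: foot home under the bolt, bolt turned about 4 rad clockwise with the lever upright, lever then folded flat; the press was not measured (about 60–120 N from the turn angle), and the hand-in returned no verdict.

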